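# Unscrew the side-port plug of a lab mixing pot

## Robot

A 6-joint arm with a two-finger parallel gripper is mounted at the origin on the work surface. World frame = base frame: x ahead of the robot, y to its left, z up, the work surface at z = 0. Lengths are in m, angles in degrees, forces in N, time in s.
With the tool pointing down it reaches from about 0.25 to 0.725 m from the base axis. Payload 4 kg.
Tool frame: the origin (TCP) lies midway between the tips of the shut fingers; the grasp point (between the pads) lies grasp_offset behind it (grasp_offset is the distance from the TCP to the grasp point, in m); z points along the fingers, y is the direction in which the jaws open and shut (so a half turn about z gives the same grasp; the last joint's range is limited). The gripper opens to 85 mm and grips with 20 to 120 N. Pads are 22 mm wide; open, the fingers measure 114 mm over their backs; the gripper's body (76 mm by 85 mm) begins 54 mm behind the grasp point. The pads swing forward as they close: fully open they stand 13 mm farther back than shut.
Start: joints at [64.802, 13.785, 0.286, 76.501, 0, 90], TCP at [0.213, 0.452, 0.231] pointing down, gripper open.
Joint ranges: [-155.79, 155.79], [-60.16, 107.12], [-62.33, 73.08], [-114, 123.19], [-81.49, 82.49], [-180, 180]. Speed limits (degrees/s): [159.86, 159.86, 180, 180, 180, 180].

## Interface

Orientations are given as [roll, pitch, yaw] about the fixed x, y, z axes, in that order (R = Rz(yaw) Ry(pitch) Rx(roll)).
In Python, from bench import get_state, read_camera, camera_params, sign_off, look_for, trace, place_of, grasp_offset gives the robot as it stands. The module is installed in compiled form; this text tells all that it offers.
- The arm moves only by the tool play_rows, never from a script. Its argument "commands" is a list of rows, each a list of 3 entries, a list of its own where there are three numbers: the turn, a rotation vector about the world's x, y, z in rad, then the shift along the world's x, y, z in m, then the finger opening in m, from 0 to 0.0854. In form: [[[rx, ry, rz], [x, y, z], jaw], ...]. A call has 1 to 20 rows; each row is the pose to reach, as a shift and turn from the pose commanded when the call began; what a row does not reach only later rows make up. A row lasts 1/8 s, in which the tool goes at most 62.5 mm and 10.7 degrees, less where a joint would pass 70% of its speed; a pose out of reach is approached as far as the arm can. A call with a gripper value outside its range is refused whole. The fingers move at their own pace and stop on an object; "grip_force" is the grip in N (left out, the last holds). Time passes only in rows, so rows that repeat a pose let the fingers close. It gives the time, the measured TCP pose, the force and the opening at its end, in the units of the state.
- get_state(): the state, without advancing time (a new reading comes with each control period).
- read_camera(name): name is "scene" or "side" or "wrist"; returns the picture (384x512x3 uint8, red, green, blue); there is no depth.
- camera_params(name): a dict with "vertical_fov" (degrees; the focal length in pixels is half the picture's height over the tangent of half this angle, whatever the lens; pixels are square), "cx", "cy" (the principal point, pixels), "camera_from_world" (4x4, takes a point from world to camera coordinates). Camera axes: x right, y up, looking along -z (the intrinsics and any distortion apply to the point x, -y, -z); pixel columns grow to the right and rows downward; lengths in m; the calibration is good to about 2 mm. A picture is of the moment at which its call begins: read the wrist's pose just before it. camera_params takes no time and is no camera call; for the wrist camera it gives the pose at the moment of the call.
- sign_off(): hands the job in, once; it reports no verdict.
Trained networks look in the newest picture that a camera, given by its name, has taken for a name from the list of things; names that differ only in an ending like _2 or _b are one class to them, and where a whole thing is asked for, a point or a joint stands for the part that bears it (a point fixed in the world has none). Each returns a list of dicts, best first, with "confidence" (0 to 1); they miss things now and then, are a little off and sometimes report something else, mostly with a low value. They report only what shows in the picture. A call takes as long as a camera call. They do not tell look-alikes from the thing itself.
- look_for(camera, name): "point" ([x, y, z] in m, in world coordinates, good to about 4 mm: the middle of the surface that is visible of it).
- trace(camera, name): "region" (384x512 bool, what is visible of it).
- place_of(camera, name): "point" ([x, y, z] in m, in world coordinates, good to about 4 mm: a listed point, or the origin of a listed thing).
The state is a dict: "clock": time; "joints": joint angles; "joint_vel": joint speeds; "effort": joint torques, N m; "ee_pos": TCP position; "orientation": TCP orientation; "contact_force": force on the tool from outside, world axes, zero at the start; "ft_torque": the same for the moment, N m; "opening": finger opening in m.
Only numpy, scipy, OpenCV 4.12 (cv2) and the standard library are available. Lean on these libraries where they do the work, as an engineer would, in place of code of your own. Each camera call takes 0.05 s, during which the arm holds its last target.

## Task

Open the side port of the stainless mixing pot: unscrew the plug with the lever handle (not the one with the round knob) anticlockwise until its thread lets go, then draw it straight out of the port. Lower the plug into the shallow square steel tray before you let go of it, and leave it lying there.

Things in the scene. Friction and masses are not known exactly. Their poses are not given: they have to be found in the camera images.
- plug: Loose steel plug, 0.2 kg, in the pot's side port. Origin on its axis at the shoulder that rests on the port's mouth; y along the shank to the tip (level, into the pot), z along the lever. Shank 18 mm across, 42 mm long, two thread lugs; collar 40 mm across, 8 mm thick. Lever: flat bar at y = -15 mm, 18 wide, 10 thick (y), its end 78 mm from the axis. Draw it out 50 mm along the axis to free it.
- plug_grip (a point): Grip point in the lever bar, 60 mm from the plug's axis (plug frame 0, -15, 60 mm), axes as the plug's. The bar is 10 mm thick along the port's axis: fingers from above that close along that axis hold its flat faces and the lever can pivot between them. 60 mm from the pot's wall. At the start it leans 42 degrees from upright to the right as one faces the port.
- port_mouth (a point): Centre of the port's mouth, 92 mm up; y level, into the pot; z up; x right as one faces the port. Spout 44 mm across, 47 mm long on a fixed steel pot (180 across, 118 tall). Anticlockwise the lever goes over the top to the left; the coarse thread lets go by 69 degrees, 78 is best, stop at 90. Turns easily, 1 mm play, turn in place (or up to 3 mm outward), then pull. Opposite spout: knob plug.
- tray: Fixed shallow square steel tray, open on top, 160 x 160 mm outside, walls 4 mm thick and 30 mm high, floor 4 mm thick. Origin at the centre of its underside on the bench, z up, x and y along its sides. A round steel bowl, 130 mm across, stands near it and is not the place for the plug.
Things that resemble listed ones, but are neither listed nor needed, are in the scene too. What is shaped like the plug but yellow is not meant. Leave any orange look-alike of the tray alone.

How it is judged (in metres and radians):
On the way, in this order (a step that is already met when the one before it is completed fails the run):
1. the plug is turned until its lever leans to the left of upright, still in its port (x of plug_grip in the frame of port_mouth below -0.01 m and z of plug_grip in the frame of port_mouth above 0.02 m and y of plug in the frame of port_mouth above -0.02 m), for 0.1 s.
2. the plug is drawn out clear of the port (y of plug in the frame of port_mouth below -0.045 m), for 0.1 s.
3. the plug is lowered into the tray while the fingers still hold it (contact force between the fingers and plug above 0.5 N and z of plug in the frame of tray below 0.065 m and x of plug in the frame of tray between -0.08 and 0.08 m and y of plug in the frame of tray between -0.08 and 0.08 m), for 0.1 s.
At the end, for the whole second after the job is handed in: The lever plug lies at rest in the tray: its shoulder centre within 78 mm of the tray's centre along each side and less than 50 mm above the bench, slower than 0.03 m/s (x of plug in the frame of tray between -0.078 and 0.078 m and y of plug in the frame of tray between -0.078 and 0.078 m and z of plug in the frame of tray between 0 and 0.05 m and linear speed of plug below 0.03 m/s); the robot touches nothing.
It also fails if it takes over 51 s, if anything falls off the work surface, if the arm or the gripper's body presses on something with over 40 N, if the wrist force passes 120 N, or if a joint passes its speed limit or range.

## Working session

There is one attempt and no reset: what is moved stays moved. The work goes in short steps, Python scripts to look and compute and a tool call to move; the robot and the scene stay as the last step left them, time stands still between calls to the robot, and variables do not carry over. Pictures are saved under pics/ and viewed, and the job is handed in when it is done.

Besides the shell and the picture viewer there is one more tool, called after "Request:" by a JSON object that holds its "api" and its "payload". play_rows: Moves the arm, as the interface text tells. Its arguments: {"type":"object","properties":{"commands":{"type":"array"},"grip_force":{"type":"number"}},"required":["commands"]}

```bash
mkdir -p pics; python3 - <<'E'
from bench import *
import cv2,numpy as np
s=get_state();print(s['clock'],s['ee_pos'],s['orientation'],s['opening'],grasp_offset)
for c in ['scene','side','wrist']:
    im=read_camera(c);cv2.imwrite(f'pics/{c}0.png',im[:,:,::-1])
    p=camera_params(c);print(c,p['vertical_fov'],p['cx'],p['cy'],np.round(p['camera_from_world'],3).tolist())
    for n in ['plug','plug_grip','port_mouth','tray']:
        try:print(c,n,[(np.round(d['point'],3).tolist(),round(d['confidence'],2)) for d in place_of(c,n)])
        except Exception as e:print(n,e)
print(get_state()['clock'])
E
```

```text
0.0 [0.21260619 0.45184919 0.23042742] [-1.79881251e+02  6.42442504e-04  1.54802776e+02] 0.08568687940637527 0.0187
scene 49.0089677509555 259.6142061119411 197.66043030569324 [[-0.868, 0.496, -0.016, 0.586], [-0.401, -0.681, 0.613, -0.019], [0.293, 0.539, 0.79, -1.04], [0.0, 0.0, 0.0, 1.0]]
scene plug [([0.413, -0.097, 0.02], 0.98), ([0.611, -0.032, 0.09], 0.69)]
scene plug_grip [([0.657, -0.037, 0.136], 0.81), ([0.478, -0.102, 0.011], 0.7)]
scene port_mouth [([0.611, -0.027, 0.09], 0.76)]
scene tray [([0.536, -0.562, 0.001], 0.97), ([0.64, -0.273, 0.003], 0.67)]
side 45.75968482263188 256.3027943669331 186.4904279424934 [[0.747, -0.665, 0.008, -0.57], [0.423, 0.485, 0.765, -0.195], [-0.513, -0.568, 0.644, -1.05], [0.0, 0.0, 0.0, 1.0]]
side plug [([0.417, -0.098, 0.019], 0.76), ([0.613, -0.028, 0.09], 0.72)]
side plug_grip [([0.657, -0.037, 0.133], 0.62), ([0.471, -0.106, 0.011], 0.57)]
side port_mouth [([0.616, -0.027, 0.094], 0.79)]
side tray [([0.542, -0.566, 0.001], 0.92), ([0.639, -0.274, 0.002], 0.68), ([0.657, -0.039, 0.132], 0.32)]
wrist 63.37412355133611 252.33229046562153 189.66051440855847 [[0.427, 0.904, 0.0, -0.5], [-0.872, 0.411, -0.265, 0.034], [-0.239, 0.113, 0.964, -0.379], [0.0, 0.0, 0.0, 1.0]]
wrist plug []
wrist plug_grip []
wrist port_mouth []
wrist tray []
0.75
```

View pics/scene0.png

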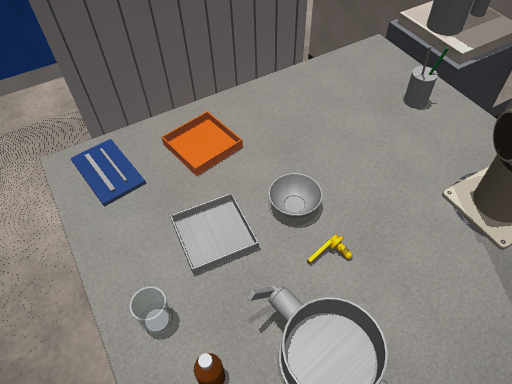

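View pics/side0.png

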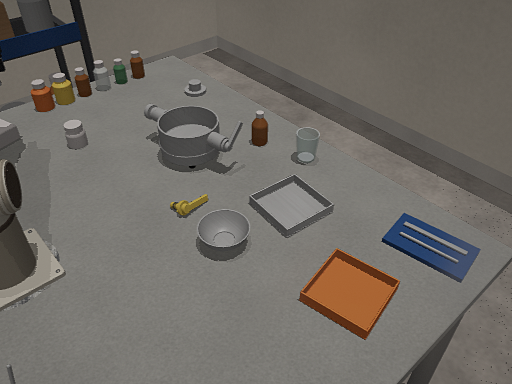

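The steel tray is at scene px (215,232), side px (291,205), and the lever plug's port sits on the front of the pot at scene px (285,302), side px (222,142). Yellow plug and orange tray are decoys. Next I'll fit the pot rim to get the port axis.

```bash
cat > h.py <<'E'
from bench import *
import cv2,numpy as np
from scipy.optimize import minimize
def proj(c,P,p=None):
    p=p or camera_params(c);P=np.atleast_2d(P);M=np.array(p['camera_from_world'])
    q=P@M[:3,:3].T+M[:3,3];f=192/np.tan(np.radians(p['vertical_fov']/2))
    return np.c_[p['cx']+f*q[:,0]/-q[:,2],p['cy']-f*q[:,1]/-q[:,2]]
E
python3 - <<'E'
from h import *
print(camera_params('scene').keys())
t=np.linspace(0,2*np.pi,200)
D={}
for c in ['scene','side']:
    im=cv2.imread(f'pics/{c}0.png');e=cv2.Canny(im,60,150);D[c]=cv2.distanceTransform(255-e,cv2.DIST_L2,5)
def circ(x,y,z,r):return np.c_[x+r*np.cos(t),y+r*np.sin(t),0*t+z]
def cost(v,cs):
    s=0
    for c in cs:
        for r in (.09,):
            q=proj(c,circ(v[0],v[1],.118,r));q=q[(q[:,1]<383)&(q[:,1]>0)]
            d=cv2.remap(D[c],q[:,0].astype(np.float32),q[:,1].astype(np.float32),1).ravel()
            s+=np.minimum(d,5).mean()
    return s
for cs in (['scene'],['side'],['scene','side']):
    best=min(((cost((x,y),cs),x,y) for x in np.arange(.5,.7,.003) for y in np.arange(.05,.2,.003)))
    r=minimize(cost,best[1:],(cs,),method='Nelder-Mead');print(cs,r.x,r.fun)
x,y=r.x
for c,b in (('scene',(220,260,400,384)),('side',(130,90,260,190))):
    im=cv2.imread(f'pics/{c}0.png');k=5
    im=im[b[1]:b[3],b[0]:b[2]];k=4 if c=='scene' else 6;im=cv2.resize(im,None,fx=k,fy=k,interpolation=cv2.INTER_CUBIC)
    cv2.imwrite(f'pics/{c}_crop.png',im)
    for P,col in ((circ(x,y,.118,.09),(0,0,255)),):
        for q in proj(c,P): cv2.circle(im,(int((q[0]-b[0])*k),int((q[1]-b[1])*k)),1,col,-1)
    cv2.imwrite(f'pics/{c}_fit.png',im)
E
```

```text
dict_keys(['vertical_fov', 'cx', 'cy', 'camera_from_world'])Traceback (most recent call last):
  File "<stdin>", line 17, in <module>
  File "<stdin>", line 17, in <genexpr>
  File "<stdin>", line 12, in cost
  File "h.py", line 5, in proj
    p=p or camera_params(c);P=np.atleast_2d(P);M=np.array(p['camera_from_world'])
           ~~~~~~~~~~~~~^^^
ValueError: time passes only in moves, steps and waits
```

```bash
cat > h.py <<'E'
from bench import *
import cv2,numpy as np
from scipy.optimize import minimize
_C={}
def proj(c,P,p=None):
    if p is None:
        if c not in _C:_C[c]=camera_params(c)
        p=_C[c]
    P=np.atleast_2d(P);M=np.array(p['camera_from_world'])
    q=P@M[:3,:3].T+M[:3,3];f=192/np.tan(np.radians(p['vertical_fov']/2))
    return np.c_[p['cx']+f*q[:,0]/-q[:,2],p['cy']-f*q[:,1]/-q[:,2]]
E
python3 - <<'E'
from h import *
t=np.linspace(0,2*np.pi,200)
D={}
for c in ['scene','side']:
    im=cv2.imread(f'pics/{c}0.png');e=cv2.Canny(im,60,150);D[c]=cv2.distanceTransform(255-e,cv2.DIST_L2,5)
def circ(x,y,z,r):return np.c_[x+r*np.cos(t),y+r*np.sin(t),0*t+z]
def cost(v,cs):
    s=0
    for c in cs:
        for r in (.09,):
            q=proj(c,circ(v[0],v[1],.118,r));q=q[(q[:,1]<383)&(q[:,1]>0)]
            d=cv2.remap(D[c],q[:,0].astype(np.float32),q[:,1].astype(np.float32),1).ravel()
            s+=np.minimum(d,5).mean()
    return s
for cs in (['scene'],['side'],['scene','side']):
    best=min(((cost((x,y),cs),x,y) for x in np.arange(.5,.7,.003) for y in np.arange(.05,.2,.003)))
    r=minimize(cost,best[1:],(cs,),method='Nelder-Mead');print(cs,r.x,r.fun)
x,y=r.x
for c,b in (('scene',(220,260,400,384)),('side',(130,90,260,190))):
    im=cv2.imread(f'pics/{c}0.png');k=5
    im=im[b[1]:b[3],b[0]:b[2]];k=4 if c=='scene' else 6;im=cv2.resize(im,None,fx=k,fy=k,interpolation=cv2.INTER_CUBIC)
    cv2.imwrite(f'pics/{c}_crop.png',im)
    for P,col in ((circ(x,y,.118,.09),(0,0,255)),):
        for q in proj(c,P): cv2.circle(im,(int((q[0]-b[0])*k),int((q[1]-b[1])*k)),1,col,-1)
    cv2.imwrite(f'pics/{c}_fit.png',im)
E
```

```text
['scene'] [0.58680838 0.10455609] 0.6743533611297607
['side'] [0.58322272 0.09731853] 0.7565844655036926
['scene', 'side'] [0.58653939 0.10439794] 1.6335690021514893
```

View pics/side_fit.png

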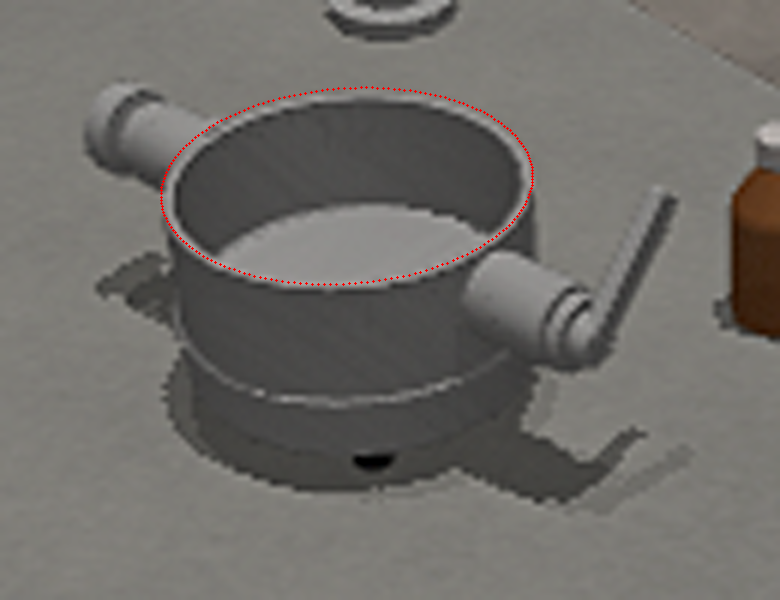

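View pics/scene_fit.png

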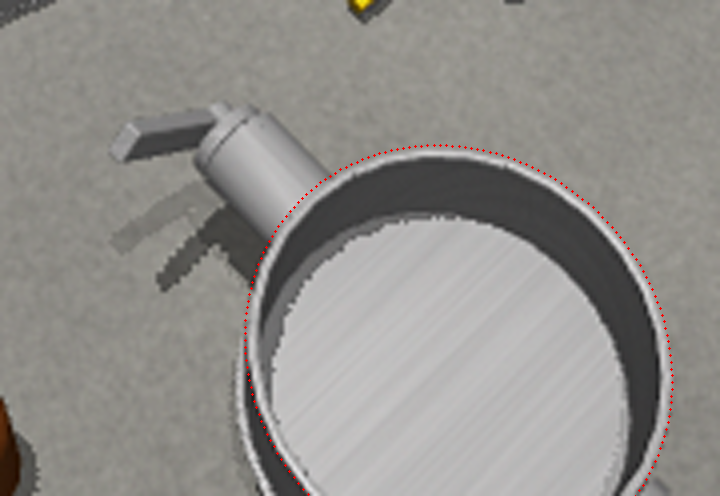

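Request:
{"api": "play_rows", "payload": {"commands": [[[0,0,-0.18],[0.03,-0.034,0],0.05],[[0,0,-0.36],[0.06,-0.068,0],0.05],[[0,0,-0.54],[0.09,-0.102,0],0.05],[[0,0,-0.72],[0.12,-0.136,0],0.05],[[0,0,-0.9],[0.15,-0.17,0],0.05],[[0,0,-1.08],[0.18,-0.204,0],0.05],[[0,0,-1.26],[0.21,-0.238,0],0.05],[[0,0,-1.44],[0.245,-0.272,0],0.05],[[0,0,-1.62],[0.28,-0.306,0],0.05],[[0,0,-1.8],[0.315,-0.34,0],0.05],[[0,0,-1.98],[0.345,-0.38,0],0.05],[[0,0,-2.16],[0.38,-0.42,0],0.05],[[0,0,-2.34],[0.41,-0.455,0],0.05],[[0,0,-2.492],[0.442,-0.488,-0.01],0.05],[[0,0,-2.492],[0.442,-0.488,-0.02],0.05],[[0,0,-2.492],[0.442,-0.488,-0.02],0.05],[[0,0,-2.492],[0.442,-0.488,-0.02],0.05]], "grip_force": 40}}

```text
clock: 2.88
ee_pos: [0.6543, -0.0345, 0.212]
orientation: [-180.0, -0.0, 12.1]
contact_force: [-0.3, 0.5, 0.4]
opening: 0.0502
```

```bash
python3 - <<'E'
from h import *
s=get_state();print(s['clock'],s['ee_pos'],s['orientation'],s['opening'],s['joints'])
p=camera_params('wrist');im=read_camera('wrist');print(p)
for n in ['plug','plug_grip','port_mouth']:
    print(n,[(np.round(d['point'],4).tolist(),round(d['confidence'],2)) for d in place_of('wrist',n)])
im=im[:,:,::-1].copy();k=1.5
im=cv2.resize(im,None,fx=k,fy=k);cv2.imwrite('pics/w1.png',im)
read_camera('scene')
for d in trace('scene','tray'):
    m=d['region'].astype(np.uint8);c,_=cv2.findContours(m,0,2);c=max(c,key=cv2.contourArea);print(d['confidence'],m.sum(),cv2.approxPolyDP(c,8,True).reshape(-1,2).tolist())
sc=place_of('scene','tray');print(sc)
for a in range(-10,90,10):
    pass
print(np.round(proj('scene',[[.64,-.273,.03]]),0))
E
```

```text
2.875 [ 0.65433857 -0.03445799  0.21197584] [-1.79989730e+02 -1.28153233e-02  1.21297824e+01] 0.05015601569549404 [-3.02059950e+00  3.25880503e+01  2.56318795e+01  8.30341433e+01
  1.32618970e-02  1.64849618e+02]
{'vertical_fov': 63.37412355133611, 'cx': 252.33229046562153, 'cy': 189.66051440855847, 'camera_from_world': array([[ 2.09144628e-01, -9.77884394e-01, -7.97549956e-04,
        -1.70398531e-01],
       [ 9.42660791e-01,  2.01827987e-01, -2.65812147e-01,
        -5.80670720e-01],
       [ 2.60094518e-01,  5.48413635e-02,  9.64024516e-01,
        -5.28435995e-01],
       [ 0.00000000e+00,  0.00000000e+00,  0.00000000e+00,
         1.00000000e+00]])}
plug [([0.6189, -0.0276, 0.0892], 0.96)]
plug_grip [([0.6577, -0.0397, 0.1354], 0.94), ([0.4739, -0.1026, 0.014], 0.87), ([0.6427, -0.2768, -0.0014], 0.61)]
port_mouth [([0.6142, -0.0271, 0.091], 0.81)]
0.82 3283 [[223, 195], [170, 216], [194, 273], [238, 257]]
0.81 1788 [[201, 115], [162, 136], [195, 174], [213, 165]]
[{'point': [0.6425, -0.2742, 0.0003], 'confidence': 0.79}, {'point': [0.5391, -0.5578, -0.0013], 'confidence': 0.55}]
[[214. 228.]]
```

View pics/w1.png

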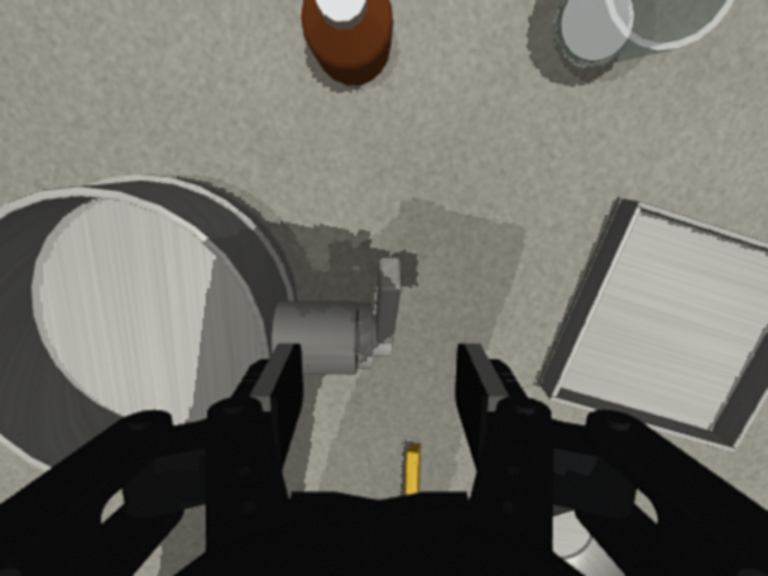

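```bash
python3 - <<'E'
from h import *
im=cv2.imread('pics/w1.png');b=(150,120,350,270);k=4
im=cv2.resize(im,(512,384))[b[1]:b[3],b[0]:b[2]];im=cv2.resize(im,None,fx=k,fy=k,interpolation=cv2.INTER_CUBIC)
th=np.radians(12);x=np.array([np.cos(th),np.sin(th),0]);y=np.array([-np.sin(th),np.cos(th),0]);z=np.array([0,0,1.])
m=np.array([.6145,-.0275,.092]);a=np.radians(42);lz=np.cos(a)*z+np.sin(a)*x;lx=np.cos(a)*x-np.sin(a)*z
def bar(o): return [o+lx*sx*.009+y*yy+lz*l for l in (.03,.078) for yy in (-.01,-.02) for sx in (-1,1)]
p=camera_params('wrist')
def dr(P,c):
    q=(proj('wrist',np.array(P),p)-b[:2])*k
    for u in q: cv2.circle(im,(int(u[0]),int(u[1])),3,c,-1)
dr(bar(m),(0,0,255))
t=np.linspace(0,6.28,60);dr([m+.022*(np.cos(s)*x+np.sin(s)*z) for s in t],(0,255,0))
dr([m+y*.047+.022*(np.cos(s)*x+np.sin(s)*z) for s in t],(255,255,0))
cv2.imwrite('pics/w1o.png',im)
# tray fit in scene/side
for c in ['scene','side']:
    im2=cv2.imread(f'pics/{c}0.png')
    e=cv2.distanceTransform(255-cv2.Canny(im2,60,150),2,5)
    s=np.linspace(-.08,.08,50)
    def rect(v,h=.03):
        P=np.r_[np.c_[s,0*s-.08],np.c_[s,0*s+.08],np.c_[0*s-.08,s],np.c_[0*s+.08,s]];R=np.array([[np.cos(v[2]),-np.sin(v[2])],[np.sin(v[2]),np.cos(v[2])]])
        P=P@R.T+v[:2];return np.c_[P,0*P[:,0]+h]
    def cost(v):
        q=proj(c,rect(v)).astype(np.float32);return np.minimum(cv2.remap(e,q[:,0],q[:,1],1),8).mean()
    r=min((minimize(cost,[.64,-.274,a],method='Nelder-Mead') for a in np.radians(np.arange(-45,45,8))),key=lambda r:r.fun)
    print(c,r.x[:2],np.degrees(r.x[2]),r.fun)
E
```

```text
scene [ 0.64599218 -0.27540217] -5.145948246462768 0.4789484441280365
side [ 0.63931963 -0.27592949] -4.485155300883911 0.5795760154724121
```

View pics/w1o.png

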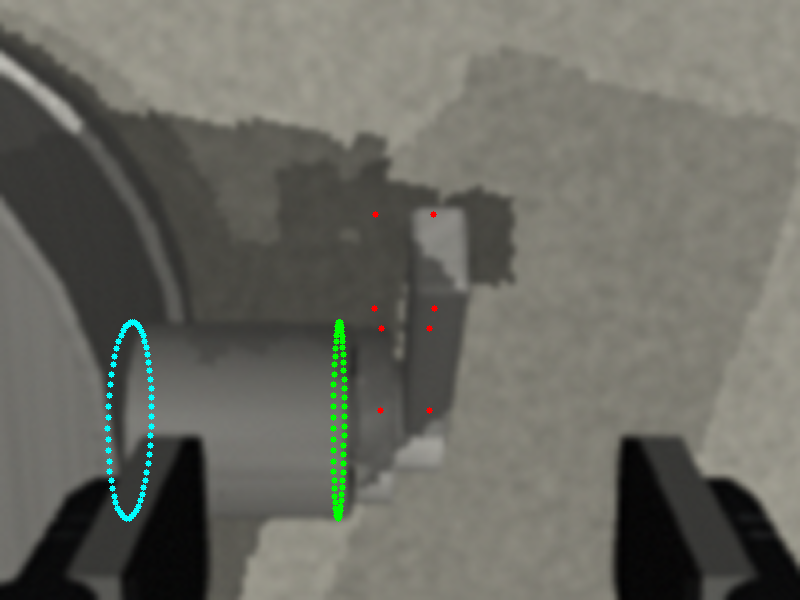

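Request:
{"api": "play_rows", "payload": {"commands": [[[0,0,0],[0.002,-0.003,-0.015],0.05],[[0,0,0],[0.003,-0.004,-0.04],0.05],[[0,0,0],[0.003,-0.004,-0.065],0.05],[[0,0,0],[0.003,-0.004,-0.085],0.05],[[0,0,0],[0.003,-0.004,-0.094],0.05],[[0,0,0],[0.003,-0.004,-0.094],0.05],[[0,0,0],[0.003,-0.004,-0.094],0.05]]}}

```text
clock: 4.1
ee_pos: [0.6585, -0.0397, 0.1182]
orientation: [180.0, -0.1, 12.0]
contact_force: [-0.1, -0.7, 0.6]
opening: 0.0501
```

```bash
python3 - <<'E'
from h import *
s=get_state();print(s['clock'],s['ee_pos'],s['orientation'],s['opening'],s['contact_force'])
p=camera_params('wrist');im=read_camera('wrist')
print(proj('wrist',[s['ee_pos']],p)*1.5)
im=im[:,:,::-1].copy();k=1.5
im=cv2.resize(im,None,fx=k,fy=k);cv2.imwrite('pics/w2.png',im)
E
```

```text
4.1 [ 0.65852624 -0.03967349  0.11817651] [ 1.79972803e+02 -8.93151919e-02  1.20191146e+01] 0.05012998626979269 [-0.09555152 -0.74353256  0.63645237]
[[378.40695799 365.77245147]]
```

View pics/w2.png

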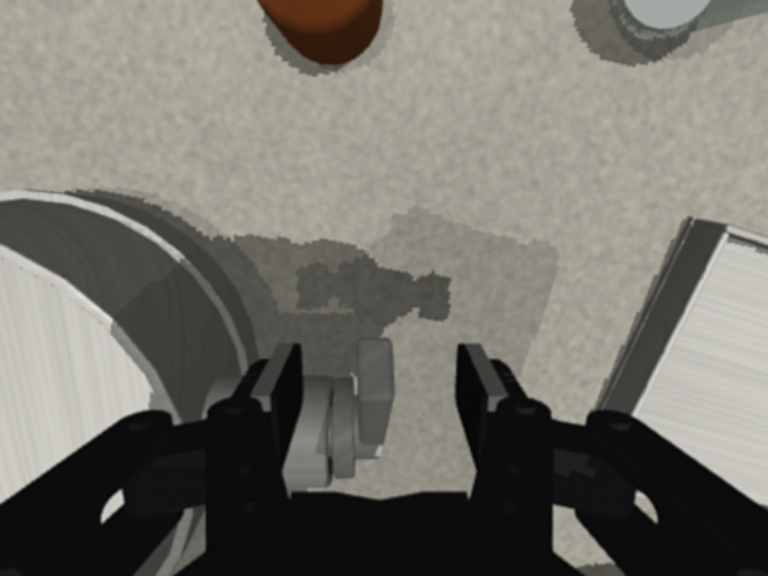

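Request:
{"api": "play_rows", "payload": {"commands": [[[0,0,0],[0,0,0],0.0],[[0,0,0],[0,0,0],0.0],[[0,0,0],[0,0,0],0.0],[[0,0,0],[0,0,0],0.0],[[0,0,0],[0,0,0],0.0]], "grip_force": 35}}

```text
clock: 4.78
ee_pos: [0.6584, -0.0381, 0.1183]
orientation: [-179.9, -0.1, 12.1]
contact_force: [-0.1, 5.4, 5.4]
opening: 0.0092
```

Request:
{"api": "play_rows", "payload": {"commands": [[[0,0,0],[-0.0047,-0.001,0.0039],0.0],[[0,0,0],[-0.0099,-0.0021,0.0074],0.0],[[0,0,0],[-0.0154,-0.0033,0.0102],0.0],[[0,0,0],[-0.0211,-0.0045,0.0125],0.0],[[0,0,0],[-0.027,-0.0057,0.0141],0.0],[[0,0,0],[-0.0331,-0.007,0.0151],0.0],[[0,0,0],[-0.0392,-0.0083,0.0154],0.0],[[0,0,0],[-0.0392,-0.0083,0.0154],0.0]]}}

```text
clock: 5.78
ee_pos: [0.6219, -0.0469, 0.134]
orientation: [-180.0, -0.5, 12.0]
contact_force: [5.5, 5.0, 0.9]
opening: 0.0091
```

```bash
python3 - <<'E'
from h import *
s=get_state();print(s['clock'],s['ee_pos'],s['opening'],s['contact_force'])
for c in ['side','wrist']:
    im=read_camera(c)[:,:,::-1].copy()
    if c=='side': im=im[80:200,120:280]
    cv2.imwrite(f'pics/{c}3.png',cv2.resize(im,None,fx=1.5 if c=='wrist' else 5,fy=1.5 if c=='wrist' else 5))
    for n in ['plug','plug_grip']:
        print(n,[(np.round(d['point'],4).tolist(),round(d['confidence'],2)) for d in place_of(c,n)])
E
```

```text
5.775 [ 0.62191136 -0.04693334  0.1339579 ] 0.009116569627905228 [5.47224696 5.01478762 0.90545969]
plug [([0.4144, -0.0974, 0.0201], 0.73), ([0.6143, -0.0297, 0.0925], 0.71)]
plug_grip [([0.4704, -0.1047, 0.0177], 0.89), ([0.6236, -0.0465, 0.1523], 0.47)]
plug []
plug_grip [([0.627, -0.0434, 0.1528], 0.64)]
```

View pics/side3.png

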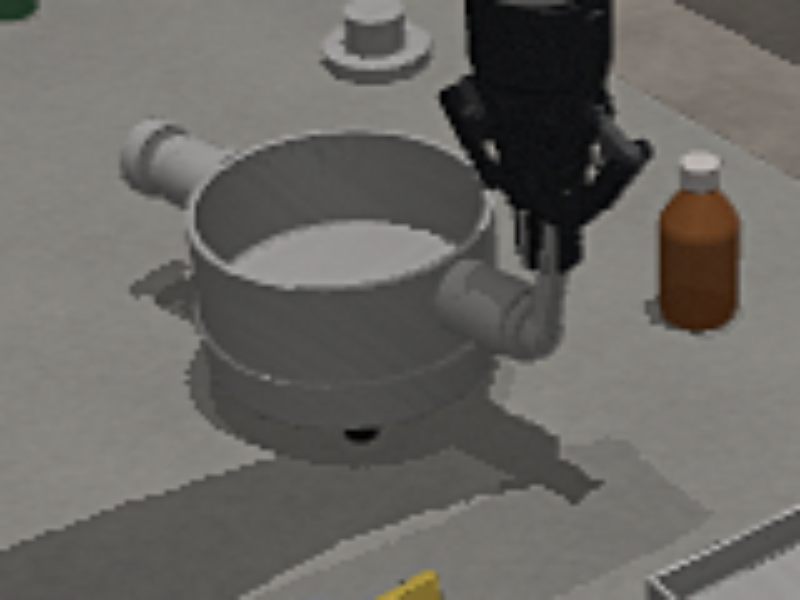

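View pics/wrist3.png

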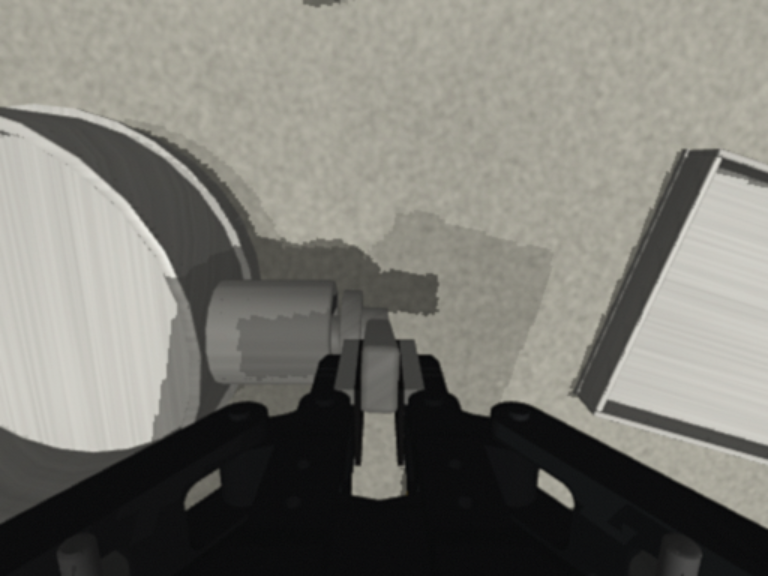

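Request:
{"api": "play_rows", "payload": {"commands": [[[0,0,0],[-0.0065,0.0002,-0.0003],0.0],[[0,0,0],[-0.0125,-0.0011,-0.0013],0.0],[[0,0,0],[-0.0184,-0.0024,-0.0029],0.0],[[0,0,0],[-0.0242,-0.0036,-0.0052],0.0],[[0,0,0],[-0.0297,-0.0047,-0.008],0.0],[[0,0,0],[-0.0348,-0.0058,-0.0115],0.0],[[0,0,0],[-0.038,-0.0065,-0.014],0.0],[[0,0,0],[-0.038,-0.0065,-0.014],0.0],[[0,0,0],[-0.038,-0.0065,-0.014],0.0]]}}

```text
clock: 7.2
ee_pos: [0.5833, -0.0555, 0.1214]
orientation: [179.8, -0.4, 12.0]
contact_force: [1.0, -0.2, 9.5]
opening: 0.0094
```

```bash
python3 - <<'E'
from h import *
s=get_state();print(s['clock'],s['ee_pos'],s['opening'],s['contact_force'])
for c in ['side','wrist']:
    im=read_camera(c)[:,:,::-1].copy()
    if c=='side': im=im[80:200,120:280]
    cv2.imwrite(f'pics/{c}4.png',cv2.resize(im,None,fx=1.5 if c=='wrist' else 5,fy=1.5 if c=='wrist' else 5))
    for n in ['plug','plug_grip']:
        print(n,[(np.round(d['point'],4).tolist(),round(d['confidence'],2)) for d in place_of(c,n)])
E
```

```text
7.2 [ 0.58330711 -0.05550429  0.12143273] 0.00937064767533889 [ 0.99471188 -0.17184062  9.49582056]
plug [([0.4177, -0.0963, 0.0185], 0.85), ([0.6139, -0.0313, 0.0911], 0.52)]
plug_grip [([0.4722, -0.1023, 0.0111], 0.6), ([0.5899, -0.0497, 0.1453], 0.55)]
plug [([0.618, -0.0309, 0.0858], 0.56)]
plug_grip [([0.5949, -0.0519, 0.1476], 0.62)]
```

View pics/side4.png

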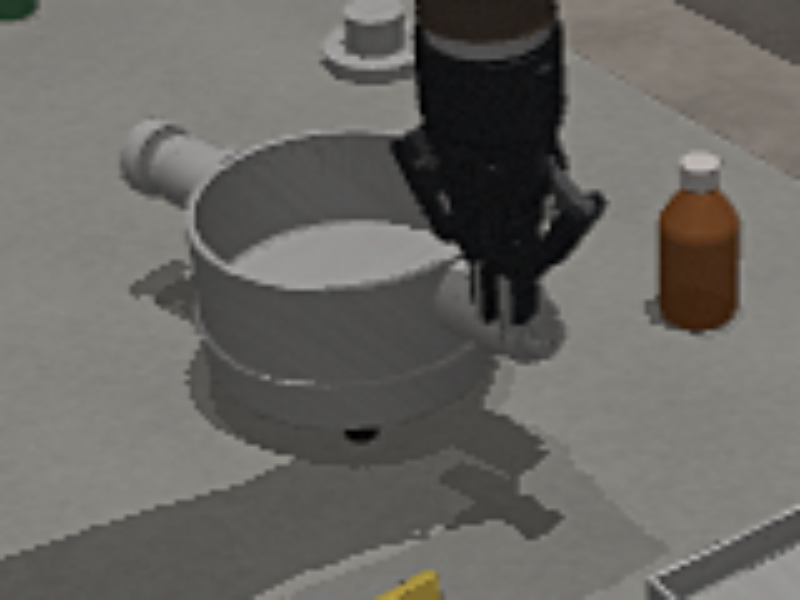

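View pics/wrist4.png

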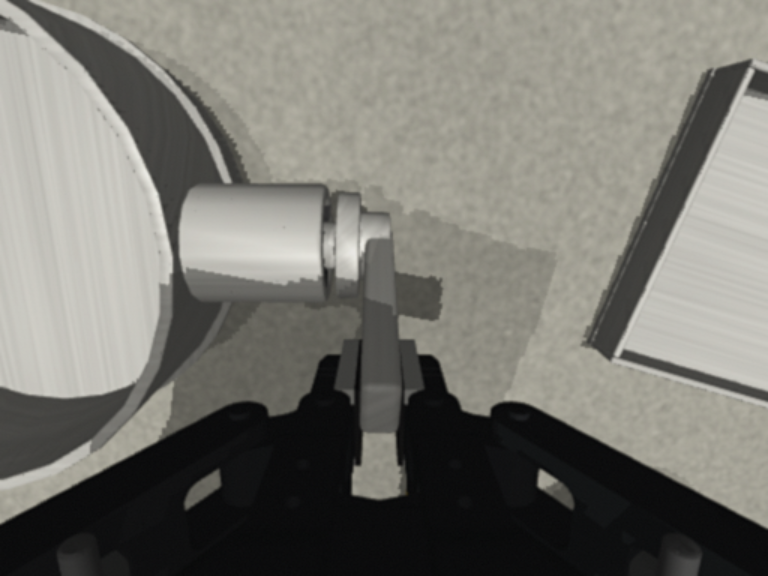

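Request:
{"api": "play_rows", "payload": {"commands": [[[0,0,0],[0,0,0.0015],0.0],[[0,0,0],[0.001,-0.005,0.0015],0.0],[[0,0,0],[0.002,-0.0098,0.0015],0.0],[[0,0,0],[0.0031,-0.0147,0.0015],0.0],[[0,0,0],[0.0042,-0.0196,0.0015],0.0],[[0,0,0],[0.0052,-0.0245,0.0015],0.0],[[0,0,0],[0.0052,-0.0245,0.0015],0.0]], "grip_force": 70}}

```text
clock: 8.38
ee_pos: [0.5859, -0.0791, 0.1198]
orientation: [-180.0, 0.0, 12.0]
contact_force: [1.4, 2.5, 1.2]
opening: 0.0086
```

```bash
python3 - <<'E'
from h import *
s=get_state();print(s['clock'],s['ee_pos'],s['opening'],s['contact_force'])
for c in ['wrist']:
    im=read_camera(c)[:,:,::-1].copy()
    cv2.imwrite(f'pics/{c}5.png',cv2.resize(im,None,fx=1.5 if c=='wrist' else 5,fy=1.5 if c=='wrist' else 5))
E
```

```text
8.375 [ 0.5858818  -0.07908428  0.11984048] 0.00859551647593493 [1.42296668 2.53289712 1.22415597]
```

View pics/wrist5.png

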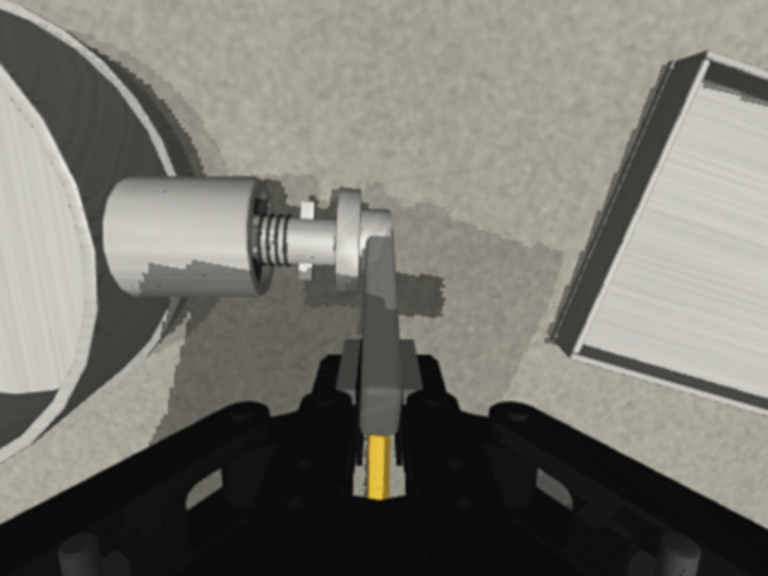

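The plug is drawing straight out (lugs clear at wrist px (307,210)). Pulling on.

Request:
{"api": "play_rows", "payload": {"commands": [[[0,0,0],[0.0015,-0.007,0],0.0],[[0,0,0],[0.003,-0.014,0],0.0],[[0,0,0],[0.0045,-0.021,0],0.0],[[0,0,0],[0.006,-0.028,0],0.0],[[0,0,0],[0.0074,-0.035,0],0.0],[[0,0,0],[0.0089,-0.042,0],0.0],[[0,0,0],[0.0104,-0.049,0],0.0],[[0,0,0],[0.0104,-0.049,0],0.0]]}}

```text
clock: 9.43
ee_pos: [0.5964, -0.1285, 0.1202]
orientation: [180.0, -0.0, 12.0]
contact_force: [-1.0, -0.1, -1.7]
opening: 0.0089
```

```bash
python3 - <<'E'
from h import *
s=get_state();print(s['clock'],s['ee_pos'],s['opening'],s['contact_force'])
for c in ['wrist','side']:
    im=read_camera(c)[:,:,::-1].copy()
    if c=='side': im=im[80:230,120:340]
    cv2.imwrite(f'pics/{c}6.png',cv2.resize(im,None,fx=1.5 if c=='wrist' else 3.6,fy=1.5 if c=='wrist' else 3.6))
E
```

```text
9.425 [ 0.59643476 -0.1284835   0.12022331] 0.008945136607167142 [-1.00540878 -0.07686029 -1.66944081]
```

View pics/wrist6.png

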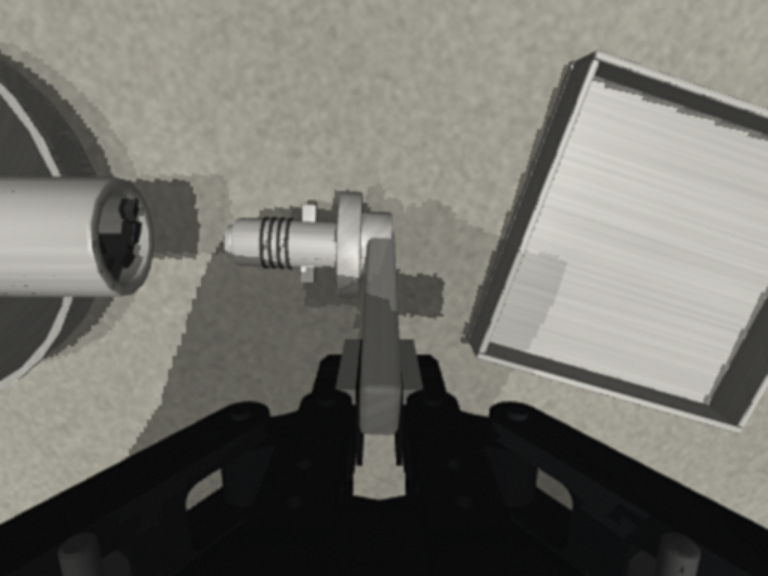

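View pics/side6.png

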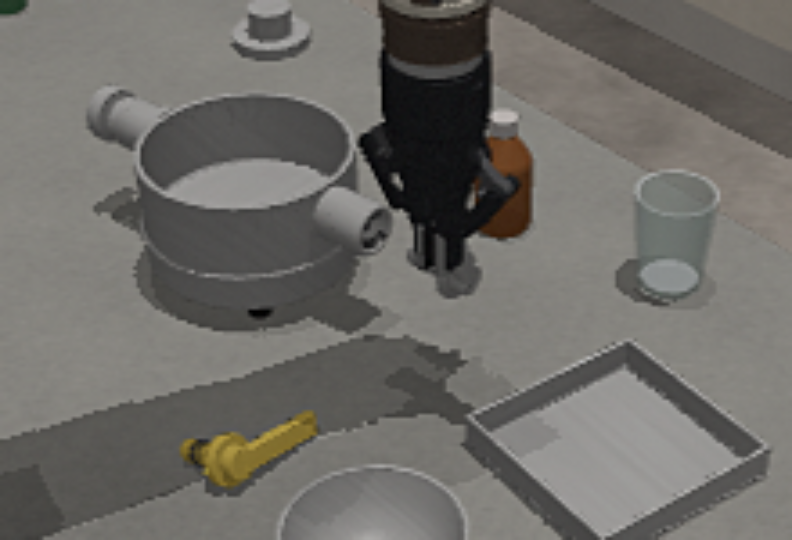

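Request:
{"api": "play_rows", "payload": {"commands": [[[0,0,-0.03],[0.003,-0.015,0.012],0.0],[[0,0,-0.06],[0.008,-0.035,0.015],0.0],[[0,0,-0.1],[0.013,-0.058,0.015],0.0],[[0,0,-0.14],[0.018,-0.08,0.015],0.0],[[0,0,-0.18],[0.023,-0.102,0.015],0.0],[[0,0,-0.22],[0.028,-0.124,0.015],0.0],[[0,0,-0.26],[0.033,-0.146,0.015],0.0],[[0,0,-0.297],[0.037,-0.164,0.012],0.0],[[0,0,-0.297],[0.039,-0.171,0.01],0.0],[[0,0,-0.297],[0.039,-0.171,0.005],0.0],[[0,0,-0.297],[0.039,-0.171,0],0.0],[[0,0,-0.297],[0.039,-0.171,0],0.0]]}}

```text
clock: 11.02
ee_pos: [0.6348, -0.2978, 0.1194]
orientation: [-180.0, 0.1, -4.9]
contact_force: [-0.5, 0.4, -2.5]
opening: 0.0087
```

```bash
python3 - <<'E'
from h import *
s=get_state();print(s['clock'],s['ee_pos'],s['orientation'],s['opening'],s['contact_force'])
for c in ['wrist','side']:
    im=read_camera(c)[:,:,::-1].copy()
    if c=='side': im=im[80:260,150:370]
    cv2.imwrite(f'pics/{c}7.png',cv2.resize(im,None,fx=1.5 if c=='wrist' else 3.3,fy=1.5 if c=='wrist' else 3.3))
    for n in ['plug','tray']:
        print(n,[(np.round(d['point'],4).tolist(),round(d['confidence'],2)) for d in place_of(c,n)])
E
```

```text
11.025 [ 0.63480514 -0.29784712  0.11940918] [-1.79956332e+02  9.47515675e-02 -4.93464610e+00] 0.008713274372875711 [-0.46196763  0.36781896 -2.54628726]
plug [([0.6738, -0.284, 0.0886], 0.91)]
tray [([0.6444, -0.2781, -0.0057], 0.71)]
plug [([0.4182, -0.0982, 0.0217], 0.86), ([0.6723, -0.2834, 0.0895], 0.51)]
tray [([0.5413, -0.5605, 0.0012], 0.74), ([0.643, -0.2729, 0.0004], 0.73)]
```

View pics/wrist7.png

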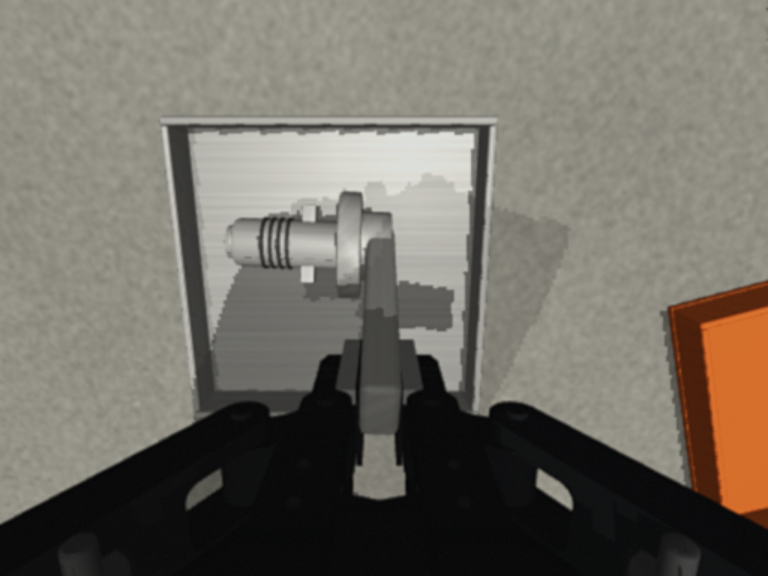

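View pics/side7.png

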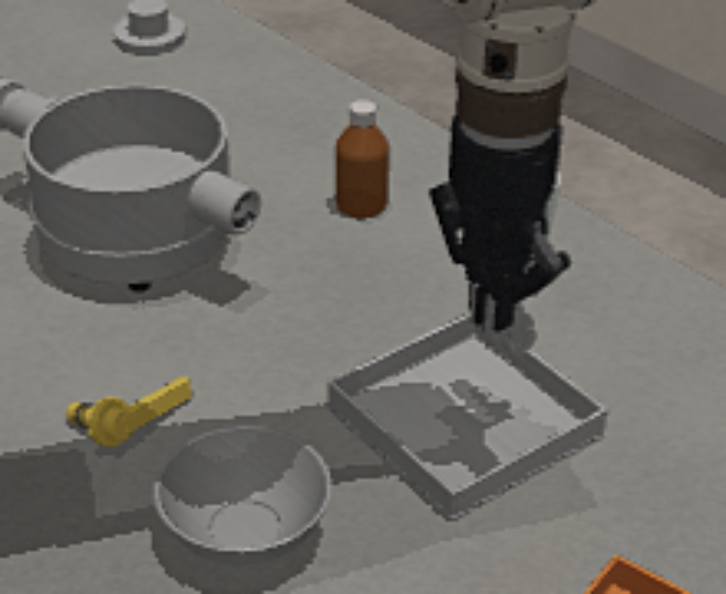

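Request:
{"api": "play_rows", "payload": {"commands": [[[0,0,0],[0,0,-0.012],0.0],[[0,0,0],[0,0,-0.026],0.0],[[0,0,0],[0,0,-0.04],0.0],[[0,0,0],[0,0,-0.05],0.0],[[0,0,0],[0,0,-0.055],0.0],[[0,0,0],[0,0,-0.059],0.0],[[0,0,0],[0,0,-0.062],0.0],[[0,0,0],[0,0,-0.062],0.0],[[0,0,0],[0,0,-0.062],0.0]]}}

```text
clock: 12.45
ee_pos: [0.6355, -0.299, 0.0586]
orientation: [180.0, -0.0, -5.0]
contact_force: [1.0, 0.8, -2.6]
opening: 0.0086
```

```bash
python3 - <<'E'
from h import *
s=get_state();print(s['clock'],s['ee_pos'],s['orientation'],s['opening'],s['contact_force'])
for c in ['wrist','side']:
    im=read_camera(c)[:,:,::-1].copy()
    if c=='side': im=im[80:260,150:370]
    cv2.imwrite(f'pics/{c}8.png',cv2.resize(im,None,fx=1.5 if c=='wrist' else 3.3,fy=1.5 if c=='wrist' else 3.3))
    for n in ['plug']:
        print(n,[(np.round(d['point'],4).tolist(),round(d['confidence'],2)) for d in place_of(c,n)])
E
```

```text
12.45 [ 0.63549897 -0.29896274  0.0586358 ] [ 1.79986215e+02 -3.66049899e-02 -4.99383023e+00] 0.008607398109764167 [ 0.95369819  0.79628783 -2.57612746]
plug [([0.675, -0.2878, 0.0263], 0.84)]
plug [([0.4163, -0.0968, 0.0195], 0.65)]
```

View pics/wrist8.png

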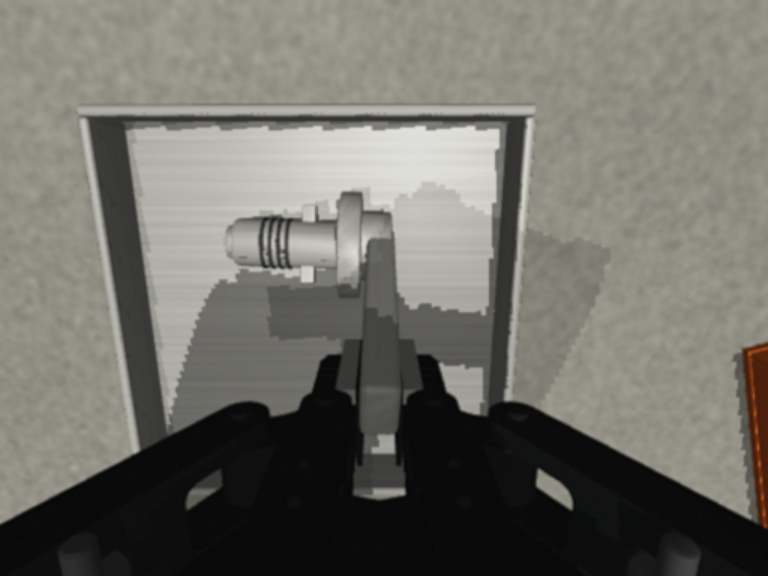

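View pics/side8.png

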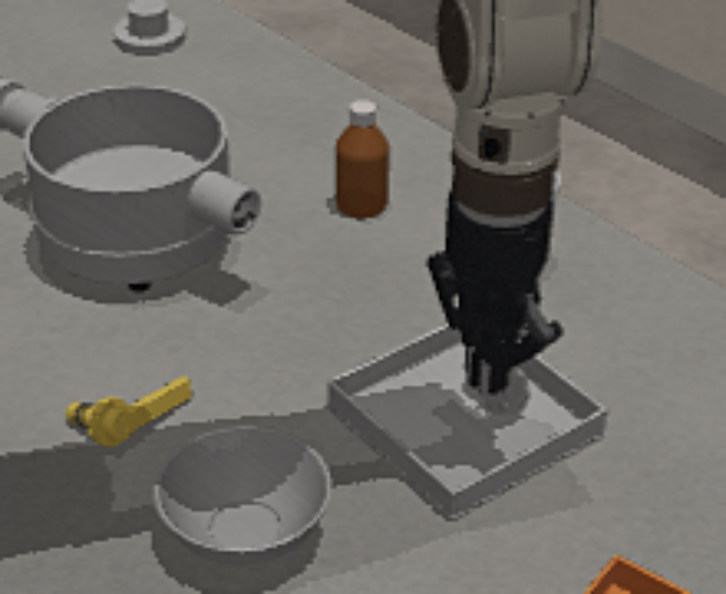

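Request:
{"api": "play_rows", "payload": {"commands": [[[0,0,0],[0,0,-0.0015],0.0],[[0,0,0],[0,0,-0.003],0.0],[[0,0,0],[0,0,-0.0045],0.0],[[0,0,0],[0,0,-0.0045],0.0]]}}

```text
clock: 13.15
ee_pos: [0.6354, -0.2991, 0.0549]
orientation: [180.0, -0.0, -5.0]
contact_force: [-2.6, -0.1, 4.4]
opening: 0.0085
```

Request:
{"api": "play_rows", "payload": {"commands": [[[0,0,0],[0,0,0],0.015],[[0,0,0],[0,0,0],0.025],[[0,0,0],[0,0,0],0.04],[[0,0,0],[0,0,0],0.04],[[0,0,0],[0,0,0],0.04],[[0,0,0],[0,0,0],0.04],[[0,0,0],[0,0,0.02],0.04],[[0,0,0],[0,0,0.05],0.04],[[0,0,0],[0,0,0.09],0.04],[[0,0,0],[0,0,0.13],0.04],[[0,0,0],[0,0,0.15],0.04],[[0,0,0],[0,0,0.15],0.04],[[0,0,0],[0,0,0.15],0.04]]}}

```text
clock: 14.78
ee_pos: [0.6348, -0.2986, 0.2023]
orientation: [-180.0, 0.1, -5.0]
contact_force: [0.7, 0.3, 0.8]
opening: 0.04
```

```bash
python3 - <<'E'
from h import *
s=get_state();print(s['clock'],s['ee_pos'],s['orientation'],s['opening'],s['contact_force'],s['joint_vel'])
for c in ['wrist','side']:
    im=read_camera(c)[:,:,::-1].copy()
    if c=='side': im=im[80:260,150:370]
    cv2.imwrite(f'pics/{c}9.png',cv2.resize(im,None,fx=1.5 if c=='wrist' else 3.3,fy=1.5 if c=='wrist' else 3.3))
    for n in ['plug','tray']:
        print(n,[(np.round(d['point'],4).tolist(),round(d['confidence'],2)) for d in place_of(c,n)])
E
```

```text
14.775 [ 0.63475163 -0.2986413   0.20225534] [-1.79959003e+02  1.11319145e-01 -4.99646990e+00] 0.039975584150628206 [0.71747096 0.30756225 0.78278177] [ 0.01464624  0.86269756 -1.00061542  0.13018374 -0.10330142 -0.00146755]
plug [([0.4181, -0.1014, 0.0181], 0.4)]
tray [([0.5356, -0.5554, 0.0015], 0.8), ([0.6444, -0.279, -0.0017], 0.78)]
plug [([0.6465, -0.2733, 0.0237], 0.73), ([0.4176, -0.0959, 0.0192], 0.62)]
tray [([0.6414, -0.2724, 0.0038], 0.96), ([0.5384, -0.5625, -0.001], 0.68)]
```

View pics/wrist9.png

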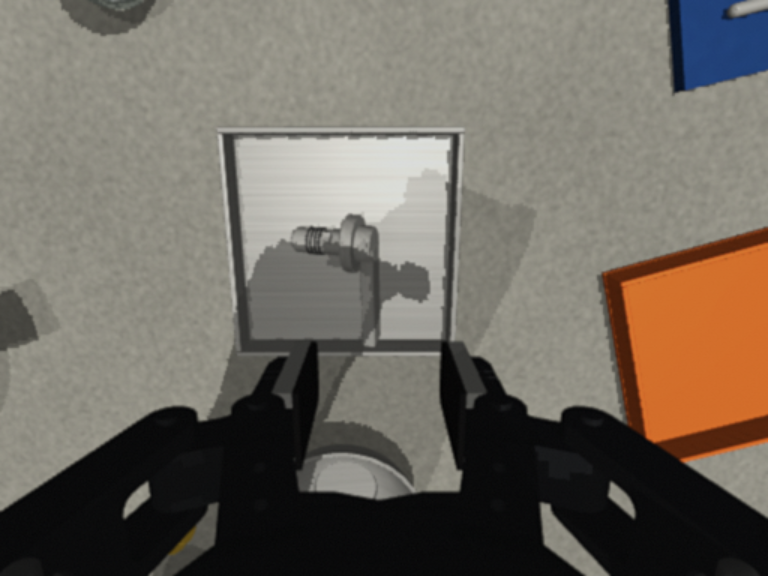

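View pics/side9.png

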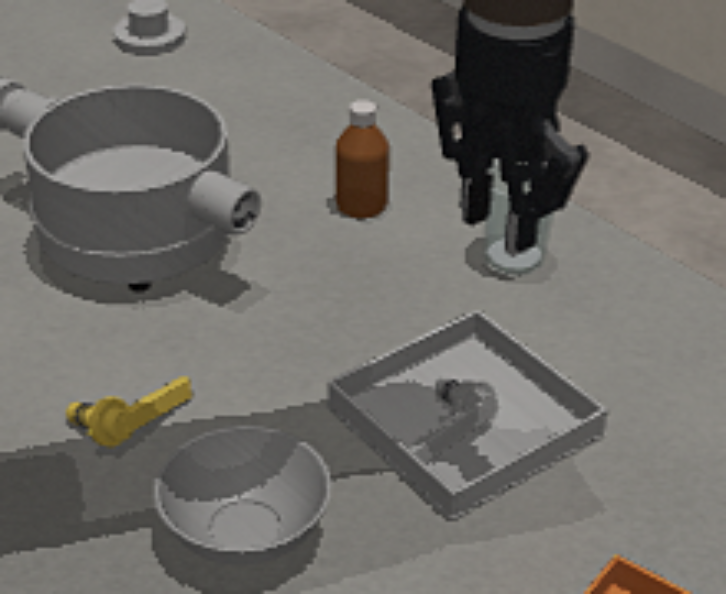

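The plug lies in the steel tray near its centre (wrist px (350,243)), lever flat on the floor and the gripper clear. I'll check once more for stillness, then hand in.

Request:
{"api": "play_rows", "payload": {"commands": [[[0,0,0],[0,0,0],0.04],[[0,0,0],[0,0,0],0.04],[[0,0,0],[0,0,0],0.04],[[0,0,0],[0,0,0],0.04],[[0,0,0],[0,0,0],0.04],[[0,0,0],[0,0,0],0.04],[[0,0,0],[0,0,0],0.04],[[0,0,0],[0,0,0],0.04]]}}

```text
clock: 16.08
ee_pos: [0.6353, -0.2989, 0.2037]
orientation: [-180.0, 0.0, -5.0]
contact_force: [-0.2, -1.0, -0.5]
opening: 0.0398
```

```bash
python3 - <<'E'
from h import *
a=cv2.imread('pics/side9.png')
im=read_camera('side')[:,:,::-1][80:260,150:370];b=cv2.resize(im,None,fx=3.3,fy=3.3)
d=cv2.absdiff(a,b)[300:530,320:620].max(2);print((d>40).sum())
print([(np.round(x['point'],4).tolist(),round(x['confidence'],2)) for x in place_of('side','plug')],get_state()['contact_force'])
print(sign_off())
E
```

```text
21
[([0.4159, -0.0975, 0.0197], 0.68), ([0.6466, -0.274, 0.02], 0.57)] [-0.74256703  0.79231966  0.04364376]
the job is handed in; nothing more can be done
None
```

I took the lever plug out of the pot's side port and left it lying in the grey steel tray. The job was handed in at about 16 s of the 51 s allowed; `sign_off` gives no verdict.

- **Unscrewing and pulling:** I gripped the lever and turned it anticlockwise about 79°, from 42° right of upright to about 37° left. I then drew the plug straight out about 75 mm.
- **Placing:** I lowered it into the tray while still holding it, until the wrist force showed it touching the floor. I opened the fingers there, and the lever tipped the rest of the way down.
- **Last checks:** the side camera put the plug at (0.647, -0.274, 0.020), within about 1 cm of the tray's centre. Two pictures about 1.3 s apart showed almost no change in the tray, so it looks at rest. The gripper was about 0.2 m up and touching nothing; its force reading was close to zero.
- **Checks that failed or disagreed:**
  - The wrist camera did not find the plug after release, only the yellow look-alike, though the plug shows clearly in its picture.
  - Before the grasp, the wrist picture put the lever about 6 mm farther out than my pot-based estimate. I followed the wrist picture, and the jaws closed almost centred on the bar.
  - While turning, the plug sat about 2–3 mm out of the port, close to the 3 mm limit.

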